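# Fit the suspension springs in the shaker drawer

### The job

Take the white transport sleeves off the rods of the open drawer and put them in the shallow steel tray. Then thread every loose coil spring over a rod of its own, right down to the drawer floor (twist it a little if the coils snag on the rod's shoulder), and only when all are on push the drawer fully home until it clicks in. Leave everything else where it is.

Things in the scene. Friction and masses are not known exactly. Their poses are not given: they have to be found in the camera images.
- spring0: stiff compression spring of bare steel wire (may be absent), 28 mm high, 32 mm outside, 24 mm inside, flat-ground ends, does not compress under the gripper; stands upright on the bench, the same either way up; origin at its centre (14 mm above what it stands on), z along its axis
- spring1: stiff compression spring of bare steel wire (may be absent), 28 mm high, 32 mm outside, 24 mm inside, flat-ground ends, does not compress under the gripper; stands upright on the bench, the same either way up; origin at its centre (14 mm above what it stands on), z along its axis
- spring2: stiff compression spring of bare steel wire (may be absent), 28 mm high, 32 mm outside, 24 mm inside, flat-ground ends, does not compress under the gripper; stands upright on the bench, the same either way up; origin at its centre (14 mm above what it stands on), z along its axis
- spring3: stiff compression spring of bare steel wire (may be absent), 28 mm high, 32 mm outside, 24 mm inside, flat-ground ends, does not compress under the gripper; stands upright on the bench, the same either way up; origin at its centre (14 mm above what it stands on), z along its axis
- sleeve0: plain white plastic transport sleeve (may be absent), a smooth tube 34 mm high, 29 mm outside, 23 mm inside, that starts on rod0, its foot on the drawer floor; origin at the centre of its lower end, z along its axis
- sleeve1: plain white plastic transport sleeve (may be absent), a smooth tube 34 mm high, 29 mm outside, 23 mm inside, that starts on rod1, its foot on the drawer floor; origin at the centre of its lower end, z along its axis
- sleeve2: plain white plastic transport sleeve (may be absent), a smooth tube 34 mm high, 29 mm outside, 23 mm inside, that starts on rod2, its foot on the drawer floor; origin at the centre of its lower end, z along its axis
- sleeve3: plain white plastic transport sleeve (may be absent), a smooth tube 34 mm high, 29 mm outside, 23 mm inside, that starts on rod3, its foot on the drawer floor; origin at the centre of its lower end, z along its axis
- rod0 (a point): front left upright steel rod of the drawer; point on its axis 14 mm above the drawer floor, where the centre of a fully seated spring lies. From the floor up: 19.6 mm thick to a square shoulder at 32 mm, a 13.6 mm pilot to 38 mm, a cone to 7 mm at the top, 45 mm. Rods 72 mm apart in a square, drawer floor 24 mm above the bench. x points into the cabinet, y left, z up
- rod1 (a point): front right upright steel rod of the drawer; point on its axis 14 mm above the drawer floor, where the centre of a fully seated spring lies. From the floor up: 19.6 mm thick to a square shoulder at 32 mm, a 13.6 mm pilot to 38 mm, a cone to 7 mm at the top, 45 mm. Rods 72 mm apart in a square, drawer floor 24 mm above the bench. x points into the cabinet, y left, z up
- rod2 (a point): rear left upright steel rod of the drawer; point on its axis 14 mm above the drawer floor, where the centre of a fully seated spring lies. From the floor up: 19.6 mm thick to a square shoulder at 32 mm, a 13.6 mm pilot to 38 mm, a cone to 7 mm at the top, 45 mm. Rods 72 mm apart in a square, drawer floor 24 mm above the bench. x points into the cabinet, y left, z up
- rod3 (a point): rear right upright steel rod of the drawer; point on its axis 14 mm above the drawer floor, where the centre of a fully seated spring lies. From the floor up: 19.6 mm thick to a square shoulder at 32 mm, a 13.6 mm pilot to 38 mm, a cone to 7 mm at the top, 45 mm. Rods 72 mm apart in a square, drawer floor 24 mm above the bench. x points into the cabinet, y left, z up
- drawer_front (a point): centre of the outer face of the drawer's grey front panel (200 mm wide, 12 mm thick, from 18 to 84 mm above the bench; this point is 50 mm above the bench); x points into the cabinet, the way it closes. The front rods' axes are 36 mm behind the panel; side walls stand 16 mm above the drawer floor, 42 mm outside the rod axes
- drawer (a joint): opening of the drawer in m: 0.15 fully open (as at the start), 0 fully home. It slides with about 2 N of friction and stays where it is left; from 13 to 6 mm a sprung detent resists with up to about 7 N in all (and pushes it back out a little if let go there), and inside 4 mm it snaps home to the stop by itself
- housing: white steel cabinet, 180 mm deep (x), 200 mm wide (y), 95 mm high, fixed; origin at the centre of its underside on the bench, x pointing away from its open front
- tray: shallow open steel tray to the right of the drawer, fixed, 130 mm (x) by 220 mm (y) outside, walls 3 mm thick and 32 mm high, inner floor 3 mm above the bench; origin at the bench under its middle; its long side (y) points roughly toward or away from the robot
- blue_marker: bystander: blue-capped marker pen lying on the bench behind the tray, 135 mm long, 16 mm thick, origin under its middle
- timer: bystander: small white bench timer, fixed, among the springs, 64x64x19 mm, origin under its middle
- dropper: bystander: small blue-capped dropper bottle standing between tray and cabinet, 25 mm thick, 73 mm high, origin under its middle
Things that resemble listed ones, but are neither listed nor needed, are in the scene too. Leave any yellow look-alike of the spring3 alone. Leave any yellow look-alike of the spring0 alone.

How it is judged:
By the outcome, as a careful person would: the job done as asked, in the order asked, and still so for the second after the job is handed in, with the robot touching nothing.
Of sleeve0, sleeve1, sleeve2, sleeve3 only 2 to 3 are there at a start; the rules pass over those that are not, and their reading is None.
Of spring0, spring1, spring2, spring3 only 3 to 4 are there at a start; the rules pass over those that are not, and their reading is None.
At some moment in a run one of spring0, spring1, spring2, spring3 may be knocked a few centimetres aside while the robot is not near it.
It also fails if it takes over 200 s, if anything falls off the work surface, if the arm or the gripper's body presses on something with over 40 N, if the wrist force passes 120 N, or if a joint passes its speed limit or range.

### The arm

A 6-joint arm with a two-finger parallel gripper is mounted at the origin on a cart in front of the work surface, level with it; the furniture and walls round the work are solid. World frame = base frame: x ahead of the robot, y to its left, z up, the work surface at z = 0. Lengths are in m, angles in rad, forces in N, time in s.
With the tool pointing down it reaches from about 0.4 to 0.825 m from the base axis. Payload 7 kg.
Tool frame: the origin (TCP) lies midway between the tips of the shut fingers; the grasp point (between the pads) lies arm.grasp_offset behind it (arm.grasp_offset is the distance from the TCP to the grasp point, in m); z points along the fingers, y is the direction in which the jaws open and shut (so a half turn about z gives the same grasp; the last joint's range is limited). The gripper opens to 85 mm and grips with 20 to 120 N. Pads are 22 mm wide; open, the fingers measure 114 mm over their backs; the gripper's body (76 mm by 85 mm) begins 54 mm behind the grasp point. The pads swing forward as they close: fully open they stand 13 mm farther back than shut.
Start: joints at [-0.848, 0.359, 0.012, 0, -1.224, -0.288], TCP at [0.284, -0.612, 0.231] pointing down, gripper open.
Joint ranges: [-3.07, 3.07], [-1.43, 2.12], [-1.02, 1.25], [-3.03, 1.67], [-3.05, -0], [-3.03, 3.03]. Speed limits (rad/s): [2.39, 2.39, 3.01, 3.14, 3.14, 3.14].

### API

Orientations are given as a rotation vector (axis times angle).
In Python, from station import arm gives the robot as it stands. The module is installed in compiled form; this text tells all that it offers.
- The arm moves only by the shell command python3 -m inch 'ROWS' [OPENING] [FORCE]. ROWS is JSON, one flat list of numbers, 6 for each row, row after row: the shift along the tool's x, y, z in cm, then the turn, a rotation vector about the tool's x, y, z in degrees. In form: [dx, dy, dz, rx, ry, rz, dx, dy, dz, rx, ry, rz, ...]. A call has 1 to 5 rows; each row shifts and turns the commanded pose from where the row before left it, along the tool's axes as they then stand; what a row does not reach is not made up. A row lasts 1/10 s, in which the tool goes at most 50 mm and 8.59 degrees, less where a joint would pass 70% of its speed; a pose out of reach is approached as far as the arm can. A call with a gripper value outside its range is refused whole. OPENING is the closure, from -1 (fully open) to 1 (shut), set as the call begins (- or left out, the last holds). The fingers move at their own pace and stop on an object; FORCE is the grip in N (left out, the last holds). Time passes only in rows, so rows that do not move let the fingers close. It gives the time, the measured TCP pose, the force and the opening at its end, in the units of the state.
- arm.get_obs(): the state, without advancing time (a new reading comes with each control period).
- arm.camera(name): name is "scene" or "top"; returns the picture (420x560x3 uint8, red, green, blue); there is no depth.
- arm.camera_model(name): a dict with "fx", "fy", "cx", "cy" (pixels), "rvec" (rotation vector, rad) and "tvec" (3), from world to camera coordinates, as OpenCV has them. Camera axes: x right, y down, z forward; pixel columns grow to the right and rows downward; lengths in m; the calibration is good to about 2 mm. A picture is of the moment at which its call begins. camera_model takes no time and is no camera call.
- arm.close_job(): hands the job in, once; it reports no verdict.
The state is a dict: "time_s": time; "joint_pos": joint angles; "joint_vel": joint speeds; "effort": joint torques, N m; "tool_pos": TCP position; "tcp_rot": TCP orientation; "ft_force": force on the tool from outside, world axes, zero at the start; "ft_torque": the same for the moment, N m; "width": finger opening in m.
Only numpy, scipy, OpenCV 4.12 (cv2) and the standard library are available. Lean on these libraries where they do the work, as an engineer would, in place of code of your own. Each camera call takes 0.05 s, during which the arm holds its last target. There are 200 camera calls.

## Working session

There is one attempt and no reset: what is moved stays moved. The work goes in short steps, Python scripts to look and compute and a shell command to move; the robot and the scene stay as the last step left them, time stands still between calls to the robot, and variables do not carry over. Pictures are saved under pics/ and viewed, about 12 in all and at most 16, crops included, and the job is handed in when it is done.

```bash
ls; mkdir -p pics
python3 - <<'E'
from station import arm
import cv2
for n in("scene","top"):
    cv2.imwrite(f"pics/{n}0.png",arm.camera(n)[:,:,::-1]); print(arm.camera_model(n))
print(arm.grasp_offset,arm.get_obs())
E
```

```text
pics
{'fx': 519.9466649905139, 'fy': 519.9466649905139, 'cx': 281.897750053385, 'cy': 211.91660209053694, 'rvec': array([ 0.52468362, -2.55192414,  1.37659257]), 'tvec': array([0.51641012, 0.13915524, 1.35297335])}
{'fx': 532.8989619441036, 'fy': 532.8989619441036, 'cx': 272.74198928589885, 'cy': 213.38512056175284, 'rvec': array([ 2.11081932, -2.14381985,  0.20353159]), 'tvec': array([0.05149289, 0.57991785, 1.38807346])}
0.0187 {'time_s': 0.1, 'joint_pos': array([-8.47945938e-01,  3.59308202e-01,  1.11743366e-02, -3.00431605e-04,
       -1.22412844e+00, -2.88105249e-01]), 'joint_vel': array([ 9.82775788e-05, -1.58869704e-04,  9.73052658e-04, -4.52612204e-04,
       -8.56220606e-04,  1.80640049e-03]), 'effort': array([-2.58866610e-03, -5.84764123e+01,  2.94109869e+01,  6.95445836e+00,
       -3.13301702e-03,  1.18072523e-05]), 'tool_pos': array([ 0.28409224, -0.61183162,  0.2304738 ]), 'tcp_rot': array([ 6.77274035e-01, -3.06724506e+00, -2.22930620e-03]), 'ft_force': array([-0.0222726 , -0.28159209, -0.28227582]), 'ft_torque': array([ 0.00950844, -0.03936485,  0.00097116]), 'width': 0.08547074382263065}
```

View pics/scene0.png

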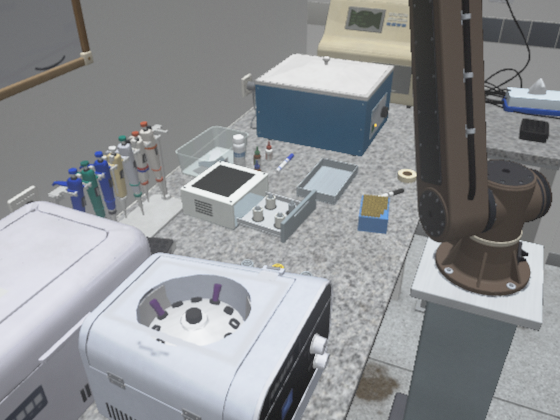

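View pics/top0.png

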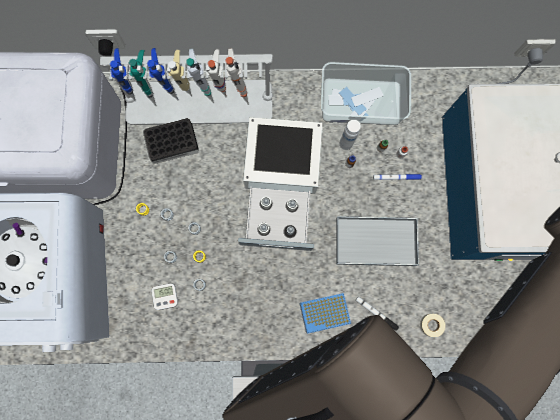

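The top view shows the drawer rods at (266,203), (292,205), (263,230) and (290,231). Grey rings are at (167,214), (195,229), (170,257) and (200,285); yellow look-alikes are at (142,209) and (199,256). The tray is at (377,241). I'll measure these and enlarge.

```bash
cat > h.py <<'E'
import numpy as np,cv2
from station import arm
from scipy.spatial.transform import Rotation as R
def ray(n,uv):
    m=arm.camera_model(n);Rm=R.from_rotvec(m["rvec"]).as_matrix()
    d=Rm.T@np.array([(uv[0]-m["cx"])/m["fx"],(uv[1]-m["cy"])/m["fy"],1]);return -Rm.T@m["tvec"],d
def onz(n,uv,z):
    o,d=ray(n,uv);return (o+d*(z-o[2])/d[2]).round(4)
def proj(n,p):
    m=arm.camera_model(n);K=np.array([[m["fx"],0,m["cx"]],[0,m["fy"],m["cy"]],[0,0,1]])
    return cv2.projectPoints(np.array(p,float).reshape(-1,3),m["rvec"],m["tvec"],K,None)[0].reshape(-1,2).round(1)
def crop(img,x,y,w,h,s):
    return cv2.resize(img[y:y+h,x:x+w],None,fx=s,fy=s,interpolation=cv2.INTER_CUBIC)
E
python3 - <<'E'
from h import *
t=cv2.imread("pics/top0.png");s=cv2.imread("pics/scene0.png")
a=crop(t,120,190,200,120,4);cv2.imwrite("pics/c1.png",a)
b=crop(s,180,155,140,90,5);cv2.imwrite("pics/c2.png",b)
for uv in[(167,214),(195,229),(170,257),(200,285),(142,209),(199,256)]:print(uv,onz("top",uv,.028))
for uv in[(266,203),(292,205),(263,230),(290,231)]:print(uv,onz("top",uv,.062))
print(onz("top",(240,244),.084),onz("top",(313,247),.084))
for uv in[(337,218),(416,219),(416,265),(336,262)]:print(onz("top",uv,.032))
E
```

```text
(167, 214) [0.5881 0.3332 0.028 ]
(195, 229) [0.5452 0.2558 0.028 ]
(170, 257) [0.4694 0.3226 0.028 ]
(200, 285) [0.3928 0.2407 0.028 ]
(142, 209) [0.6031 0.4023 0.028 ]
(199, 256) [0.4709 0.2441 0.028 ]
(266, 203) [0.6079 0.0603 0.062 ]
(292, 205) [ 0.6013 -0.0098  0.062 ]
(263, 230) [0.5343 0.0693 0.062 ]
(290, 231) [ 0.5305 -0.0028  0.062 ]
[0.4947 0.1297 0.084 ] [ 0.4839 -0.0612  0.084 ]
[ 0.5691 -0.1338  0.032 ]
[ 0.5631 -0.3506  0.032 ]
[ 0.437  -0.3423  0.032 ]
[ 0.4485 -0.1264  0.032 ]
```

View pics/c1.png

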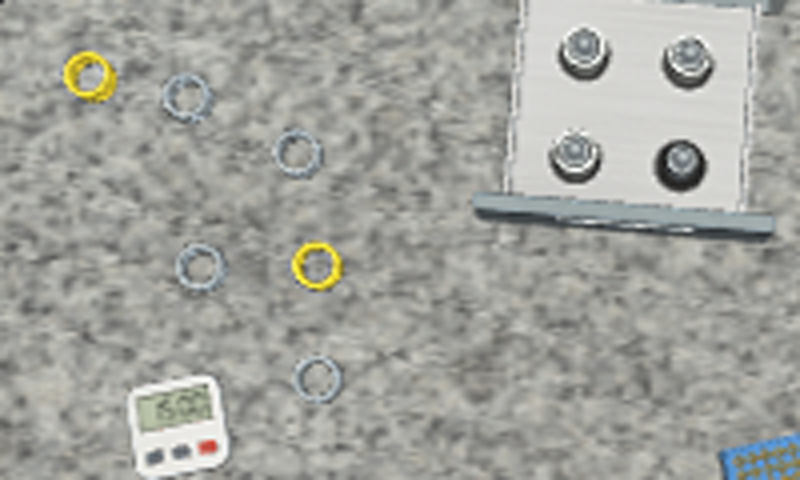

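View pics/c2.png

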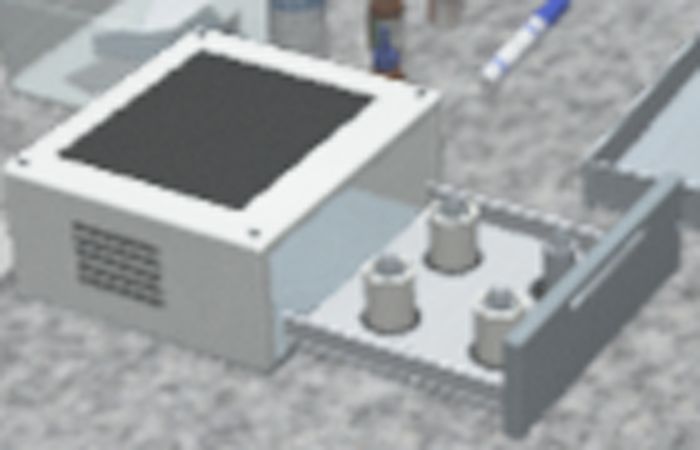

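Sleeves are on rod0, rod2 and rod3; rod1 is bare. In the crop there are four bare-steel (grey) rings at (187,97), (298,153), (200,267) and (318,380). These fit the springs, and the two yellow ones are decoys to leave alone. Next I'll refine to subpixel.

```bash
cat > meas.py <<'E'
from h import *
from scipy.optimize import least_squares
def springs(im,uvs,w=9):
    """ring centre: steel-blue mask in window -> enclosing circle; z of mid-height"""
    b=im.astype(int); sat=(b[:,:,0]-b[:,:,2])
    out=[]
    for u,v in uvs:
        u,v=int(round(u)),int(round(v)); win=sat[v-w:v+w+1,u-w:u+w+1]
        m=(win>12).astype(np.uint8); ys,xs=np.nonzero(m)
        c,r=cv2.minEnclosingCircle(np.stack([xs,ys],1).astype(np.float32)) if len(xs) else ((0,0),0)
        out.append((c[0]+u-w,c[1]+v-w,r,len(xs),xs.mean()+u-w,ys.mean()+v-w))
    return np.array(out)
if __name__=="__main__":
    t=cv2.imread("pics/top0.png")
    S=springs(t,[(166.4,213.9),(194.1,227.9),(169.6,256.4),(199.1,284.6)])
    for s in S: print(s.round(1),onz("top",s[:2],.014),onz("top",s[4:],.014))
    print("cam",ray("top",(0,0))[0])
    # sleeves: white ring pixels at top z=.058
    g=t.min(axis=2)
    for u,v in[(266,203),(292,205),(263.5,229)]:
        u,v=int(u),int(v);print(g[v-7:v+8,u-8:u+9])
E
python3 meas.py
```

```text
[166.8 214.2   5.9  42.  166.7 213.9] [0.5901 0.3365 0.014 ] [0.5911 0.3368 0.014 ]
[193.9 228.4   5.7  29.  194.5 228.7] [0.5491 0.2607 0.014 ] [0.5483 0.2591 0.014 ]
[170.2 256.7   5.8  37.  170.5 256.8] [0.4716 0.3248 0.014 ] [0.4713 0.324  0.014 ]
[199.  284.5   5.6  33.  199.1 284.5] [0.3949 0.2452 0.014 ] [0.3948 0.245  0.014 ]
cam [0.31601343 0.05334087 1.47071222]
[[212 212 211 211 211 217 219 222 220 219 216 212 210 211 210 209 211]
 [211 211 210 211 222 243 210 142 130 206 235 224 209 205 206 208 207]
 [211 211 211 223 240 145 126 135 131 117 114 236 223 209 208 208 208]
 [214 214 211 236 138 149 127 143 137 133 139 151 224 212 209 209 208]
 [214 217 177 211 153 131 124 180 192 130 153  91 241 169 193 212 208]
 [216 216 122 165 166 141 112 158 160 119 152 106 246 143 185 213 210]
 [213 178  99 205 156 136 112 106 110 109 136 106 245 141 141 204 211]
 [213 150  61 242 161 166 151 119 110 126 147 135 213 117 109 197 208]
 [220 155  60 145 205 153 149 178 184 175 122 243 156  38 151 207 211]
 [219 165  73  73 164 247 196 123 120 155 245 180 102  51 157 206 210]
 [215 222 121  
[... 1772 characters left out ...]
173 146 117 179 124 135 180 176 122 176  98 246 143 181 209]
 [207 211 120 132 122 146 130 108 126 119 116 177 106 215 117 145 205]
 [205 210 123 123 166 136 140 120 106 118 125 147 136 185  96 148 203]
 [206 211 149  72 197 183 140 175 160 174 165 146 249 154  30 155 200]
 [206 210 157  68  53 209 202 135 129 114 150 247 184  92  45 193 212]
 [205 207 215 116  53  80 168 225 255 255 214 123  94  50  89 196 210]
 [205 207 212 160  79  56  84  91  92  94  95  97  60  57 196 211 208]
 [203 203 207 210 159  87  54  58  75  80  67  51  72 158 206 211 208]
 [205 202 203 205 209 183 122  84  79  78  74 124 200 210 206 205 205]
 [201 201 202 202 204 207 209 212 213 213 213 210 206 204 203 204 204]]
```

Run:
```python
from h import *
P=np.array([onz("top",uv,.058) for uv in[(263.4,227.5),(265.6,201.5),(291.7,203.5)]])[:,:2]
print(P)
a=.036;L=np.array([[-a,a],[a,a],[a,-a],[-a,-a]])
c=L[:3].mean(0);q=P.mean(0);H=((L[:3]-c).T@(P-q))
yaw=np.arctan2(H[0,1]-H[1,0],H[0,0]+H[1,1]);Rz=np.array([[np.cos(yaw),-np.sin(yaw)],[np.sin(yaw),np.cos(yaw)]])
C=(L-c)@Rz.T+q;print("yaw",np.degrees(yaw));print(dict(zip(["r0","r2","r3","r1"],C.round(4))),(C[:3]-P).round(4))
t=cv2.imread("pics/top0.png");g=t.max(axis=2)[222:244,280:301];m=(g<110);ys,xs=np.nonzero(m);print("dark",xs.mean()+280,ys.mean()+222,xs.min()+280,xs.max()+280,ys.min()+222,ys.max()+222,onz("top",((xs.min()+xs.max())/2+280,(ys.min()+ys.max())/2+222),.035))
print(proj("top",[*C[3],.069]),proj("top",[*C[3],.024]))
# cabinet top corners
print([onz("top",uv,.095) for uv in[(249,119),(322,122),(246,183),(320,187)]])
o=arm.get_obs();print(R.from_rotvec(o["tcp_rot"]).as_matrix().round(3))
```

```text
[[ 0.5417  0.0682]
 [ 0.6129  0.0613]
 [ 0.6063 -0.0092]]
yaw -5.2963850649027915
{'r0': array([0.5414, 0.0684]), 'r2': array([0.6131, 0.0618]), 'r3': array([ 0.6064, -0.0099]), 'r1': array([ 0.5347, -0.0033])} [[-0.0003  0.0002]
 [ 0.0002  0.0005]
 [ 0.0001 -0.0007]]
dark 289.4166666666667 231.8452380952381 284 295 225 237 [ 0.5346 -0.0025  0.035 ]
[[290.2 229. ]] [[289.6 231.6]]
[array([0.8346, 0.1031, 0.095 ]), array([ 0.8232, -0.0949,  0.095 ]), array([0.656 , 0.1125, 0.095 ]), array([ 0.6422, -0.0836,  0.095 ])]
[[-0.907 -0.421 -0.001]
 [-0.421  0.907  0.001]
 [ 0.     0.001 -1.   ]]
```

```bash
cat > go.py <<'E'
import sys
from h import *
# go.py x y z [yangle]: shift/turn left to a TCP goal
o=arm.get_obs();M=R.from_rotvec(o["tcp_rot"]).as_matrix();p=o["tool_pos"]
print("t%.1f"%o["time_s"],"p",p.round(4),"w%.4f"%o["width"],"F",o["ft_force"].round(1),"j",o["joint_pos"].round(2),"tilt",(M[:,2]*57.3).round(1)[:2])
if len(sys.argv)>3:
    g=np.array([float(a) for a in sys.argv[1:4]])
    ya=np.degrees(np.arctan2(M[1,1],M[0,1]));d=g-p
    t=float(sys.argv[4]) if len(sys.argv)>4 else ya
    turn=-(t-ya);turn=(turn+90)%180-90
    a=np.radians(ya-turn);y=np.array([np.cos(a),np.sin(a),0]);z=np.array([0,0,-1.]);G=np.stack([np.cross(y,z),y,z],1)
    print("yang %.1f turn rz %.1f"%(ya,turn),"shift cm now",(M.T@d*100).round(2),"after turn",(G.T@d*100).round(2))
E
python3 go.py .6064 -.0099 .15 84.7
python3 -m inch '[0,0,0,0,0,7.55,0,0,0,0,0,7.55,0,0,0,0,0,7.55,0,0,0,0,0,7.55,0,0,0,0,0,0]' -0.1 40; python3 go.py .6064 -.0099 .15 84.7
```

```text
t0.1 p [ 0.2841 -0.6118  0.2305] w0.0855 F [-0.  -0.3 -0.3] j [-0.85  0.36  0.01 -0.   -1.22 -0.29] tilt [-0.   0.1]
yang 114.9 turn rz 30.2 shift cm now [-54.58  41.01   8.1 ] after turn [-26.53  62.91   8.05]
time_s: 0.6
tool_pos: [0.2842, -0.6119, 0.2308]
tcp_rot: [-0.148, -3.138, -0.001]
ft_force: [0.9, 0.4, -0.0]
width: 0.0469
t0.6 p [ 0.2842 -0.6119  0.2308] w0.0469 F [ 0.9  0.4 -0. ] j [-0.85  0.36  0.01 -0.   -1.22 -0.82] tilt [-0.  0.]
yang 84.6 turn rz -0.1 shift cm now [-26.42  62.96   8.11] after turn [-26.52  62.92   8.08]
```

```bash
for i in 1 2; do python3 -m inch '[-1.9,4.5,0,0,0,0,-1.9,4.5,0,0,0,0,-1.9,4.5,0,0,0,0,-1.9,4.5,0,0,0,0,-1.9,4.5,0,0,0,0]'; done >/dev/null
python3 -m inch '[-1.9,4.5,0,0,0,0,-1.9,4.5,1,0,0,0,-1.9,4.5,3,0,0,0,-1.8,4.4,3,0,0,0,0,0,1,0,0,0]' |head -2
python3 go.py .6064 -.0099 .12 84.7
```

```text
time_s: 2.1
tool_pos: [0.6013, -0.0167, 0.1551]
t2.1 p [ 0.6013 -0.0167  0.1551] w0.0471 F [-0.5 -0.6 -0. ] j [ 0.3   0.3  -0.26 -0.   -1.02 -1.95] tilt [-0.2 -0. ]
yang 85.2 turn rz 0.5 shift cm now [-0.46  0.72  3.51] after turn [-0.44  0.72  3.51]
```

```bash
python3 -m inch '[0,0,2,0,0,0,0,0,1.5,0,0,0,0,0,0,0,0,0,0,0,0,0,0,0]' |head -2
python3 go.py .6064 -.0099 .036 84.7
python3 - <<'E'
from h import *
for n in("scene","top"):
    cv2.imwrite(f"pics/{n}1.png",arm.camera(n)[:,:,::-1])
s=cv2.imread("pics/scene1.png");t=cv2.imread("pics/top1.png")
a=crop(s,200,130,140,110,4);b=crop(t,220,170,100,110,4);b=b[:a.shape[0]]
cv2.imwrite("pics/c3.png",np.hstack([a,b])[:,:800] if a.shape[1]+b.shape[1]<=800 else cv2.resize(np.hstack([a,b]),(800,367)))
E
```

```text
time_s: 2.5
tool_pos: [0.6007, -0.0208, 0.1237]
t2.5 p [ 0.6007 -0.0208  0.1237] w0.0471 F [-0.5 -0.7  0.1] j [ 0.29  0.33 -0.3   0.   -0.95 -1.95] tilt [-0. -0.]
yang 84.8 turn rz 0.1 shift cm now [-0.47  1.14  8.77] after turn [-0.46  1.13  8.77]
```

View pics/c3.png

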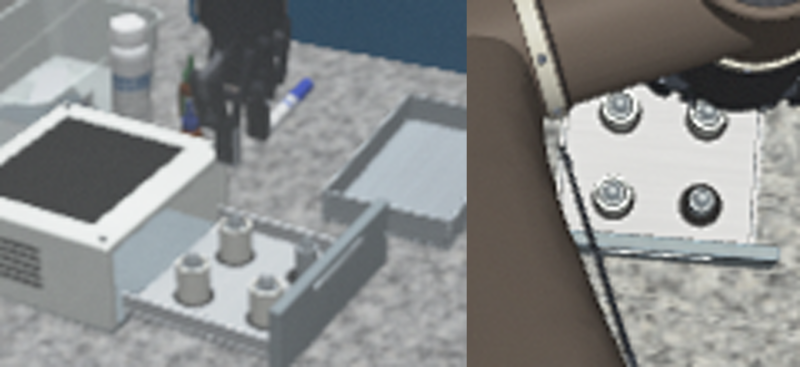

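The view shows the gripper above the rear-right rod, all three sleeves still standing and the jaw plane across the drawer. I'll descend on rod3.

```bash
python3 -c "
from h import *
print(proj('scene',arm.get_obs()['tool_pos']), (proj('scene',arm.get_obs()['tool_pos'])-[200,130])*4*800/960)"
python3 -m inch '[-0.46,1.13,0,0,0,0,0,0,2,0,0,0,0,0,0,0,0,0]' |head -2; python3 go.py .6064 -.0099 .036 84.7
```

```text
[[272.2 175.6]] [[240.66666667 152.        ]]
time_s: 2.9
tool_pos: [0.6056, -0.0092, 0.1022]
t2.9 p [ 0.6056 -0.0092  0.1022] w0.0471 F [-1.3 -0.3 -0. ] j [ 0.31  0.36 -0.31 -0.   -0.91 -1.97] tilt [-0.1 -0. ]
yang 84.7 turn rz 0.0 shift cm now [-0.1  -0.06  6.62] after turn [-0.09 -0.06  6.62]
```

```bash
python3 -m inch '[-0.08,-0.06,2,0,0,0,0,0,2,0,0,0,0,0,2,0,0,0,0,0,0.6,0,0,0,0,0,0,0,0,0]'; python3 -m inch '[0,0,0,0,0,0,0,0,0,0,0,0,0,0,0,0,0,0,0,0,0,0,0,0]' 1 30;  python3 go.py .6064 -.0099 .036 84.7
```

```text
time_s: 3.4
tool_pos: [0.607, -0.0103, 0.0374]
tcp_rot: [-0.145, -3.137, 0.001]
ft_force: [-0.1, -0.0, 0.3]
width: 0.0468
time_s: 3.8
tool_pos: [0.6082, -0.0101, 0.0389]
tcp_rot: [0.144, 3.136, 0.001]
ft_force: [-0.3, 0.1, 6.6]
width: 0.0271
t3.8 p [ 0.6082 -0.0101  0.0389] w0.0271 F [-0.3  0.1  6.6] j [ 0.3   0.43 -0.37  0.   -0.77 -1.97] tilt [0.1 0. ]
yang 84.7 turn rz 0.0 shift cm now [ 0.18 -0.    0.29] after turn [ 0.18 -0.    0.29]
```

```bash
python3 -m inch '[0,0,-1,0,0,0,0,0,-2,0,0,0,0,0,-2,0,0,0,0,0,-3,0,0,0,0,0,0,0,0,0]'; python3 go.py .53 -.20 .14
```

```text
time_s: 4.3
tool_pos: [0.6096, -0.0099, 0.1224]
tcp_rot: [0.143, 3.131, 0.002]
ft_force: [0.6, 0.6, 0.3]
width: 0.0273
t4.3 p [ 0.6096 -0.0099  0.1224] w0.0273 F [0.6 0.6 0.3] j [ 0.3   0.34 -0.29  0.   -0.94 -1.97] tilt [0.4 0.1]
yang 84.8 turn rz 0.0 shift cm now [  6.18 -19.65  -1.83] after turn [  6.19 -19.65  -1.76]
```

```bash
python3 -m inch '[1.76,-3.8,0,0,0,0,1.76,-3.8,0,0,0,0,1.76,-3.8,0,0,0,0,1.76,-3.8,0,0,0,0,1.76,-3.8,0,0,0,0]' | tail -1;  python3 -m inch '[0,0,2,0,0,0,0,0,2,0,0,0,0,0,0,0,0,0]'|tail -1; python3 go.py .505 -.19 .020 84.7
python3 - <<'E'
from h import *
s=arm.camera("scene")[:,:,::-1]; t=arm.camera("top")[:,:,::-1]
cv2.imwrite("pics/c4.png",np.hstack([crop(s,220,140,150,110,3),crop(t,300,180,110,110,3)]))
E
```

```text
width: 0.0273
width: 0.027
t5.1 p [ 0.4998 -0.1916  0.0756] w0.0270 F [-0.4  0.3  0. ] j [-0.    0.29 -0.49 -0.   -0.79 -1.66] tilt [-0.2  0. ]
yang 84.6 turn rz -0.1 shift cm now [-0.52  0.21  5.56] after turn [-0.5   0.21  5.56]
```

View pics/c4.png

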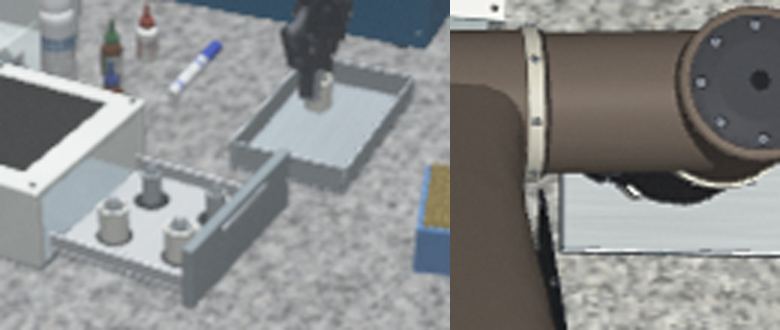

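The sleeve is held over the tray and rod3 is bare. I'll lower and release.

```bash
python3 -m inch '[-0.3,0.2,2.5,0,0,0,0,0,2,0,0,0,0,0,0.6,0,0,0,0,0,0.4,0,0,0,0,0,0,0,0,0]' | tail -4; python3 -m inch '[0,0,0,0,0,0,0,0,0,0,0,0]' -0.1|tail -1; python3 -m inch '[0,0,-4,0,0,0,0,0,-5,0,0,0,0,0,-3,0,0,0,0,0,0,0,0,0]'|tail -1;python3 go.py .6131 .0618 .13 84.7
```

```text
tool_pos: [0.5057, -0.1895, 0.023]
tcp_rot: [0.144, 3.138, -0.0]
ft_force: [-0.2, 0.2, 0.5]
width: 0.027
width: 0.0471
width: 0.0472
t6.3 p [ 0.5083 -0.1901  0.1482] w0.0472 F [ 1.2 -0.  -0.1] j [ 0.    0.21 -0.4   0.   -0.95 -1.67] tilt [ 0.6 -0.1]
yang 84.8 turn rz 0.1 shift cm now [-8.12 26.05  1.89] after turn [-8.11 26.05  1.82]
```

```bash
python3 -m inch '[-1.35,4.34,0,0,0,0,-1.35,4.34,0,0,0,0,-1.35,4.34,0,0,0,0,-1.35,4.34,0,0,0,0,-1.35,4.34,0,0,0,0]' | tail -1;  python3 -m inch '[-1.3,4.34,1,0,0,0,0,0,1,0,0,0,0,0,0,0,0,0,0,0,0,0,0,0]'|tail -1; python3 go.py .6131 .0618 .038 84.7
```

```text
width: 0.047
width: 0.0471
t7.2 p [0.6087 0.0616 0.1223] w0.0471 F [-0.4  0.5  0.2] j [ 0.42  0.35 -0.27  0.   -0.95 -2.08] tilt [-0.1 -0. ]
yang 84.7 turn rz 0.0 shift cm now [-0.44  0.07  8.43] after turn [-0.44  0.06  8.43]
```

```bash
python3 -m inch '[-0.3,0.06,2,0,0,0,0,0,2,0,0,0,0,0,2,0,0,0,0,0,2.3,0,0,0,0,0,0,0,0,0]'|tail -4; python3 -m inch '[0,0,0,0,0,0,0,0,0,0,0,0,0,0,0,0,0,0,0,0,0,0,0,0]' 1 30; python3 -m inch '[0,0,-1,0,0,0,0,0,-2,0,0,0,0,0,-3,0,0,0,0,0,-3,0,0,0,0,0,0,0,0,0]'|tail -1; python3 go.py .505 -.25 .13 84.7
```

```text
tool_pos: [0.6103, 0.0606, 0.0375]
tcp_rot: [-0.148, -3.134, 0.002]
ft_force: [0.2, -0.6, -0.9]
width: 0.0469
time_s: 8.1
tool_pos: [0.6132, 0.0626, 0.0409]
tcp_rot: [0.145, 3.136, 0.001]
ft_force: [0.0, -0.1, 5.5]
width: 0.0283
width: 0.0281
t8.6 p [0.615  0.0633 0.135 ] w0.0281 F [0.  0.1 0.2] j [ 0.42  0.34 -0.25  0.   -0.97 -2.08] tilt [0.4 0.1]
yang 84.8 turn rz 0.1 shift cm now [  8.1  -32.21   0.35] after turn [  8.06 -32.21   0.5 ]
```

```bash
python3 -m inch '[1.15,-4.6,0,0,0,0,1.15,-4.6,0,0,0,0,1.15,-4.6,0,0,0,0,1.15,-4.6,0,0,0,0,1.15,-4.6,0,0,0,0]' | tail -1;  python3 -m inch '[1.15,-4.6,0,0,0,0,1.15,-4.6,2,0,0,0,0,0,2,0,0,0,0,0,0,0,0,0]'|tail -1; python3 go.py .505 -.25 .025 84.7
```

```text
width: 0.0283
width: 0.0282
t9.5 p [ 0.5005 -0.2502  0.088 ] w0.0282 F [-0.5  0.6  0.3] j [-0.11  0.31 -0.42 -0.   -0.84 -1.55] tilt [-0.2  0.1]
yang 84.5 turn rz -0.2 shift cm now [-0.48  0.06  6.29] after turn [-0.45  0.06  6.3 ]
```

```bash
python3 -m inch '[-0.3,0,2.5,0,0,0,0,0,2.5,0,0,0,0,0,0.8,0,0,0,0,0,0.4,0,0,0,0,0,0,0,0,0]' | tail -4; python3 -m inch '[0,0,0,0,0,0,0,0,0,0,0,0]' -0.1|tail -1; python3 -m inch '[0,0,-4,0,0,0,0,0,-5,0,0,0,0,0,-3,0,0,0,0,0,0,0,0,0]'|tail -1;python3 go.py .5414 .0684 .13 84.7
```

```text
tool_pos: [0.5066, -0.2493, 0.0287]
tcp_rot: [0.143, 3.138, -0.0]
ft_force: [0.0, 0.6, -0.5]
width: 0.0281
width: 0.0469
width: 0.0465
t10.6 p [ 0.509  -0.2505  0.1542] w0.0465 F [ 0.6  0.2 -0.6] j [-0.11  0.24 -0.34  0.   -0.98 -1.55] tilt [ 0.6 -0.1]
yang 84.8 turn rz 0.1 shift cm now [-0.29 32.06  2.37] after turn [-0.28 32.05  2.42]
```

```bash
python3 -m inch '[0,4.6,0,0,0,0,0,4.6,0,0,0,0,0,4.6,0,0,0,0,0,4.6,0,0,0,0,0,4.6,0,0,0,0]' | tail -1;  python3 -m inch '[0,4.6,1,0,0,0,0,4.5,1.4,0,0,0,0,0,0,0,0,0,0,0,0,0,0,0]'|tail -1; python3 go.py .5414 .0684 .038 84.7
```

```text
width: 0.0471
width: 0.0466
t11.5 p [0.5352 0.071  0.1238] w0.0466 F [ 0.4 -0.4  0.2] j [ 0.49  0.24 -0.43 -0.   -0.9  -2.16] tilt [-0. -0.]
yang 84.8 turn rz 0.1 shift cm now [-0.65 -0.2   8.58] after turn [-0.64 -0.2   8.58]
```

```bash
python3 -m inch '[-0.5,-0.2,2,0,0,0,0,0,2,0,0,0,0,0,2,0,0,0,0,0,2.4,0,0,0,0,0,0,0,0,0]'|tail -4; python3 -m inch '[0,0,0,0,0,0,0,0,0,0,0,0,0,0,0,0,0,0,0,0,0,0,0,0]' 1 30; python3 -m inch '[0,0,-1,0,0,0,0,0,-2,0,0,0,0,0,-3,0,0,0,0,0,-3,0,0,0,0,0,0,0,0,0]'|tail -1; python3 go.py .505 -.31 .13 84.7
```

```text
tool_pos: [0.5384, 0.0655, 0.0379]
tcp_rot: [-0.148, -3.134, 0.003]
ft_force: [-0.0, 1.0, -0.7]
width: 0.0473
time_s: 12.4
tool_pos: [0.5411, 0.0676, 0.0412]
tcp_rot: [0.145, 3.136, 0.001]
ft_force: [-0.1, 0.4, 5.1]
width: 0.0273
width: 0.027
t12.9 p [0.5428 0.0684 0.1351] w0.0270 F [-0.3  0.6 -1. ] j [ 0.48  0.23 -0.41  0.   -0.92 -2.15] tilt [0.4 0.1]
yang 84.8 turn rz 0.1 shift cm now [  0.32 -38.03   0.39] after turn [  0.27 -38.03   0.51]
```

```bash
python3 -m inch '[0.5,-4.5,0,0,0,0,0.5,-4.5,0,0,0,0,0.5,-4.5,0,0,0,0,0.5,-4.5,0,0,0,0,0.5,-4.5,0,0,0,0]' | tail -1;  python3 -m inch '[0.5,-4.5,0,0,0,0,0.5,-4.5,1,0,0,0,0,-4.2,1,0,0,0,0,0,0,0,0,0]'|tail -1; python3 go.py .472 -.29 .023 84.7
python3 - <<'E'
from h import *
s=arm.camera("scene")[:,:,::-1]
cv2.imwrite("pics/c5.png",crop(s,280,130,100,80,5))
E
```

```text
width: 0.0271
width: 0.0267
t13.8 p [ 0.4706 -0.2883  0.1088] w0.0267 F [-1.   0.6  0.4] j [-0.19  0.27 -0.42  0.   -0.88 -1.47] tilt [-0.1  0. ]
yang 84.5 turn rz -0.2 shift cm now [-0.18 -0.16  8.58] after turn [-0.16 -0.16  8.58]
```

View pics/c5.png

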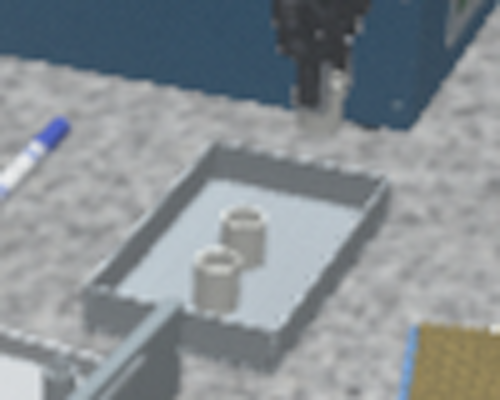

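Two sleeves stand upright in the tray, and the third is held above it. I'll lower it at a free spot.

```bash
python3 -m inch '[0,-0.1,4,0,0,0,0,0,3,0,0,0,0,0,1.2,0,0,0,0,0,0.4,0,0,0,0,0,0,0,0,0]' | tail -4; python3 -m inch '[0,0,0,0,0,0,0,0,0,0,0,0]' -0.1|tail -1; python3 -m inch '[0,0,-4,0,0,0,0,0,-5,0,0,0,0,0,-3,0,0,0,0,0,0,0,0,0]'|tail -1;python3 go.py .5483 .2591 .10 84.7
```

```text
tool_pos: [0.4731, -0.2854, 0.0246]
tcp_rot: [0.143, 3.138, -0.0]
ft_force: [0.4, -0.8, -0.1]
width: 0.0266
width: 0.0472
width: 0.0468
t14.9 p [ 0.4756 -0.2868  0.1503] w0.0468 F [ 0.3  0.5 -0.3] j [-0.19  0.23 -0.37  0.   -0.96 -1.47] tilt [ 0.6 -0.2]
yang 84.8 turn rz 0.1 shift cm now [-2.21 55.04  4.93] after turn [-2.2  55.03  5.03]
```

```bash
python3 -m inch '[-0.4,4.8,0,0,0,0,-0.4,4.8,0,0,0,0,-0.4,4.8,0,0,0,0,-0.4,4.8,0,0,0,0,-0.4,4.8,0,0,0,0]' | tail -1;  python3 -m inch '[-0.4,4.8,0,0,0,0,0,4.8,0,0,0,0,0,0,0,0,0,0]'|tail -1; python3 go.py .5483 .2591 .10 84.7
python3 - <<'E'
from h import *
from meas import springs
t=arm.camera("top")[:,:,::-1];cv2.imwrite("pics/top2.png",t)
for s in springs(t,[(166.4,213.9),(194.1,227.9),(169.6,256.4),(199.1,284.6)]): print(s.round(1),onz("top",s[:2],.014),onz("top",s[4:],.014))
cv2.imwrite("pics/c6.png",crop(t,110,180,240,130,3))
E
```

```text
width: 0.0469
width: 0.0474
t15.8 p [0.5284 0.0514 0.1447] w0.0474 F [-0.1 -0.6 -0.5] j [ 0.47  0.2  -0.43  0.   -0.94 -2.12] tilt [0.1 0.1]
yang 85.0 turn rz 0.3 shift cm now [-0.16 20.86  4.5 ] after turn [-0.07 20.87  4.47]
[166.5 213.7   5.5  32.  165.6 211.9] [0.5916 0.3373 0.014 ] [0.5968 0.34   0.014 ]
[185. 219.   0.   0.  nan  nan] [0.5759 0.2857 0.014 ] [nan nan nan]
[161. 247.   0.   0.  nan  nan] [0.4988 0.3505 0.014 ] [nan nan nan]
[190. 276.   0.   0.  nan  nan] [0.4182 0.2699 0.014 ] [nan nan nan]meas.py:11: RuntimeWarning: Mean of empty slice.
  out.append((c[0]+u-w,c[1]+v-w,r,len(xs),xs.mean()+u-w,ys.mean()+v-w))
  ret = ret.dtype.type(ret / rcount)
```

View pics/c6.png

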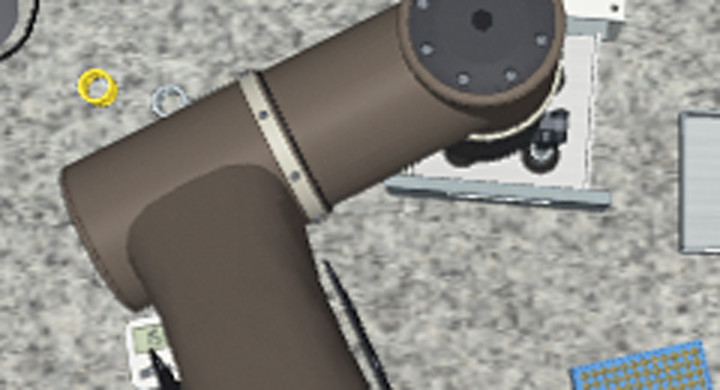

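The forearm hides the springs from here, with only the ring at (166,214) visible, so I'll step back right for a clear look.

```bash
python3 -m inch '[1,-5,0,0,0,0,1,-5,0,0,0,0,1,-5,0,0,0,0,1,-5,0,0,0,0,0,-5,0,0,0,0]' | tail -1
cat > look.py <<'E'
import sys
from h import *
# look.py name: top picture, list steel-blue rings in the spring area
t=arm.camera("top")[:,:,::-1].copy();cv2.imwrite(f"pics/{sys.argv[1]}.png",t)
b=t.astype(int);m=((b[:,:,0]-b[:,:,2])>12).astype(np.uint8);m[:, :125]=0;m[:,235:]=0;m[:195]=0;m[320:]=0
k=cv2.dilate(m,np.ones((3,3),np.uint8));n,l,st,c=cv2.connectedComponentsWithStats(k)
for i in range(1,n):
    ys,xs=np.nonzero((l==i)&(m>0))
    if len(xs)<15: continue
    (u,v),r=cv2.minEnclosingCircle(np.stack([xs,ys],1).astype(np.float32))
    print(len(xs),"uv %.1f %.1f r %.1f"%(u,v,r),onz("top",(u,v),.014),onz("top",(xs.mean(),ys.mean()),.014))
E
python3 look.py top3; python3 go.py .5483 .2591 .10 84.7
```

```text
width: 0.0471
45 uv 166.8 214.2 r 5.9 [0.5901 0.3365 0.014 ] [0.5911 0.3365 0.014 ]
31 uv 193.9 228.3 r 5.8 [0.5493 0.2609 0.014 ] [0.5484 0.2592 0.014 ]
39 uv 170.0 256.7 r 6.0 [0.4718 0.3253 0.014 ] [0.4717 0.3246 0.014 ]
35 uv 199.2 284.4 r 5.7 [0.3952 0.2448 0.014 ] [0.3954 0.2445 0.014 ]
t16.4 p [ 0.4629 -0.2027  0.1445] w0.0470 F [ 1.4 -4.7  2.3] j [-0.02  0.16 -0.48  0.   -0.93 -1.64] tilt [-0.  -0.1]
yang 84.5 turn rz -0.2 shift cm now [-4.08 46.79  4.4 ] after turn [-4.24 46.77  4.45]
```

```bash
python3 -m inch '[0,0,0,0,0,0,-0.8,4.8,0,0,0,0,-0.8,4.8,0,0,0,0,-0.8,4.8,0,0,0,0,-0.8,4.8,0,0,0,0]'|tail -1;python3 -m inch '[-0.8,4.8,0,0,0,0,-0.4,4.8,0,0,0,0,0,4.8,0,0,0,0,0,4.8,0,0,0,0,0,4.8,1,0,0,0]' | tail -1;  python3 -m inch '[0,0,1,0,0,0,0,0,1,0,0,0,0,0,0,0,0,0]'|tail -1; python3 go.py .549 .260 .06 84.7
```

```text
width: 0.0469
width: 0.0469
width: 0.0472
t17.6 p [0.5478 0.2303 0.1124] w0.0472 F [ 0.5 -0.  -0.4] j [ 0.73  0.33 -0.32 -0.   -0.92 -2.39] tilt [-0.2 -0.1]
yang 84.7 turn rz 0.0 shift cm now [0.14 2.98 5.23] after turn [0.16 2.97 5.24]
```

```bash
python3 -m inch '[0.1,3,0,0,0,0,0,0,2.5,0,0,0,0,0,2.5,0,0,0,0,0,0,0,0,0,0,0,0,0,0,0]'|tail -1;python3 go.py .549 .260 .003 84.7
python3 - <<'E'
from h import *
s=arm.camera("scene")[:,:,::-1];p=proj('scene',[.549,.26,.014])[0];print(p,proj('scene',arm.get_obs()['tool_pos']))
cv2.imwrite("pics/c7.png",crop(s,int(p[0])-50,int(p[1])-50,100,80,5))
E
```

```text
width: 0.0468
t18.1 p [0.5513 0.2602 0.0647] w0.0468 F [0.3 0.3 0.3] j [ 0.76  0.41 -0.34  0.   -0.83 -2.43] tilt [-0. -0.]
yang 84.7 turn rz -0.0 shift cm now [ 0.22 -0.04  6.17] after turn [ 0.22 -0.04  6.17]
[246.4 267. ] [[244.4 250.9]]
```

View pics/c7.png

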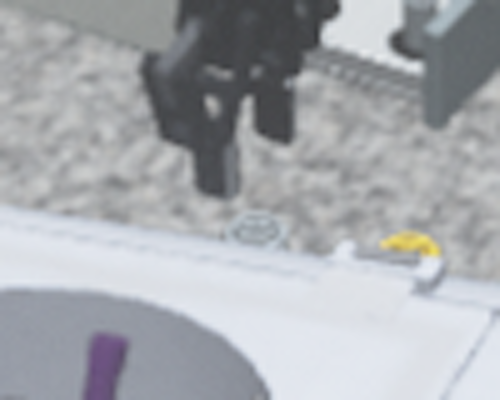

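The spring sits directly under the jaws (crop (258,230)), which agrees with the top view within a pixel. I'll descend and grip.

```bash
python3 -m inch '[0.2,0,2,0,0,0,0,0,2,0,0,0,0,0,1.4,0,0,0,0,0,0.3,0,0,0,0,0,0,0,0,0]'|tail -4;python3 go.py .549 .260 .001 84.7
```

```text
tool_pos: [0.5493, 0.2614, 0.0074]
tcp_rot: [0.145, 3.138, -0.0]
ft_force: [0.3, -0.8, 0.0]
width: 0.0469
t18.7 p [0.5493 0.2614 0.0074] w0.0469 F [ 0.3 -0.8  0. ] j [ 0.76  0.48 -0.39  0.   -0.71 -2.43] tilt [ 0. -0.]
yang 84.7 turn rz 0.0 shift cm now [ 0.02 -0.14  0.64] after turn [ 0.02 -0.14  0.64]
```

```bash
python3 -m inch '[0,-0.1,0.3,0,0,0,0,0,0,0,0,0]'|tail -4;python3 -m inch '[0,0,0,0,0,0,0,0,0,0,0,0,0,0,0,0,0,0,0,0,0,0,0,0]' 1 40; python3 -m inch '[0,0,-1,0,0,0,0,0,-3,0,0,0,0,0,-4,0,0,0,0,0,-4,0,0,0,0,0,0,0,0,0]'|tail -3;python3 go.py .6131 .0618 .13 84.7
```

```text
tool_pos: [0.5492, 0.2605, 0.0046]
tcp_rot: [0.145, 3.138, 0.001]
ft_force: [-0.5, -0.6, -0.6]
width: 0.047
time_s: 19.3
tool_pos: [0.5492, 0.2606, 0.0048]
tcp_rot: [0.145, 3.138, 0.001]
ft_force: [-1.5, -0.7, 6.4]
width: 0.0317
tcp_rot: [0.143, 3.13, 0.01]
ft_force: [0.8, -0.2, 0.2]
width: 0.0316
t19.8 p [0.5519 0.2625 0.1308] w0.0316 F [ 0.8 -0.2  0.2] j [ 0.76  0.33 -0.28  0.   -0.95 -2.43] tilt [0.5 0.3]
yang 84.8 turn rz 0.1 shift cm now [ -7.92 -19.43   0.02] after turn [ -7.94 -19.42   0.08]
```

```bash
python3 -m inch '[-1.58,-3.9,0,0,0,0,-1.58,-3.9,0,0,0,0,-1.58,-3.9,0,0,0,0,-1.58,-3.9,0,0,0,0,-1.58,-3.8,0,0,0,0]'|tail -1;python3 -m inch '[0,0,0.5,0,0,0,0,0,0,0,0,0,0,0,0,0,0,0]'|tail -1;python3 go.py .6131 .0618 .090 84.7
```

```text
width: 0.0313
width: 0.0315
t20.6 p [0.6095 0.0603 0.119 ] w0.0315 F [-0.4 -0.1 -0.2] j [ 0.42  0.35 -0.28 -0.   -0.94 -2.08] tilt [-0. -0.]
yang 84.7 turn rz 0.0 shift cm now [-0.35  0.18  2.9 ] after turn [-0.35  0.18  2.9 ]
```

```bash
python3 -m inch '[-0.35,0.18,2,0,0,0,0,0,1.4,0,0,0,0,0,0,0,0,0,0,0,0,0,0,0]'|tail -1;python3 go.py .6131 .0622 .0288 84.7
```

```text
width: 0.0312
t21.0 p [0.6131 0.0619 0.0849] w0.0312 F [-0.2  1.  -0. ] j [ 0.42  0.39 -0.3   0.   -0.88 -2.08] tilt [-0.1 -0. ]
yang 84.8 turn rz 0.1 shift cm now [-0.01  0.03  5.61] after turn [-0.    0.03  5.61]
```

```bash
python3 -m inch '[0,0,1.5,0,0,0,0,0,0.5,0,0,0,0,0,0.5,0,0,0,0,0,0.4,0,0,0,0,0,0,0,0,0]';python3 go.py .6131 .0622 .0288 84.7
```

```text
time_s: 21.5
tool_pos: [0.6132, 0.0614, 0.0558]
tcp_rot: [-0.145, -3.138, 0.0]
ft_force: [-0.3, -0.5, -0.2]
width: 0.0314
t21.5 p [0.6132 0.0614 0.0558] w0.0314 F [-0.3 -0.5 -0.2] j [ 0.42  0.43 -0.33 -0.   -0.82 -2.08] tilt [-0. -0.]
yang 84.7 turn rz 0.0 shift cm now [0.02 0.08 2.7 ] after turn [0.02 0.08 2.7 ]
```

Past the shoulder (spring foot at about 51 mm) with no force. I'll continue down.

```bash
python3 -m inch '[0,0,0.8,0,0,0,0,0,0.8,0,0,0,0,0,0.6,0,0,0,0,0,0.3,0,0,0,0,0,0,0,0,0]'|tail -4;python3 go.py .6131 .0622 .0288 84.7
```

```text
tool_pos: [0.613, 0.0613, 0.0303]
tcp_rot: [-0.145, -3.137, 0.001]
ft_force: [1.2, 0.1, -0.8]
width: 0.0314
t22.0 p [0.613  0.0613 0.0303] w0.0314 F [ 1.2  0.1 -0.8] j [ 0.42  0.46 -0.35 -0.   -0.76 -2.08] tilt [-0.1 -0. ]
yang 84.7 turn rz 0.0 shift cm now [-0.    0.09  0.15] after turn [-0.    0.09  0.15]
```

```bash
python3 -m inch '[0,0,0.15,0,0,0,0,0,0.1,0,0,0,0,0,0,0,0,0]'|tail -4;python3 -m inch '[0,0,0,0,0,0,0,0,0,0,0,0]' -0.1|tail -2; python3 -m inch '[0,0,-3,0,0,0,0,0,-5,0,0,0,0,0,-4,0,0,0,0,0,0,0,0,0]'|tail -1;python3 go.py .6131 .0622 .0288 84.7
```

```text
tool_pos: [0.6136, 0.0615, 0.0288]
tcp_rot: [0.145, 3.138, 0.0]
ft_force: [0.5, -0.7, 0.3]
width: 0.0317
ft_force: [-0.7, -0.4, 0.6]
width: 0.047
width: 0.0472
t22.9 p [0.6169 0.0623 0.1554] w0.0472 F [ 0.5 -0.3 -0.8] j [ 0.42  0.32 -0.23  0.   -1.01 -2.08] tilt [0.6 0.2]
yang 84.8 turn rz 0.1 shift cm now [ 0.51 -0.09 12.66] after turn [ 0.38 -0.05 12.66]
```

```bash
python3 -m inch '[1.5,-5,0,0,0,0,1.5,-5,0,0,0,0,1.5,-5,0,0,0,0,1.5,-5,0,0,0,0,1.5,-5,0,0,0,0]' | tail -1; python3 look.py top4; python3 go.py .591 .3365 .10 84.7
python3 - <<'E'
from h import *
s=arm.camera("scene")[:,:,::-1]; t=arm.camera("top")[:,:,::-1]
cv2.imwrite("pics/c8.png",np.hstack([crop(s,215,165,110,80,4),crop(t,235,170,85,80,4)]))
E
```

```text
width: 0.0475
50 uv 166.5 214.5 r 6.0 [0.5893 0.3373 0.014 ] [0.5913 0.3369 0.014 ]
41 uv 170.0 256.7 r 6.0 [0.4718 0.3253 0.014 ] [0.4715 0.3245 0.014 ]
37 uv 199.3 284.3 r 5.8 [0.3955 0.2445 0.014 ] [0.3957 0.244  0.014 ]
t23.4 p [ 0.5155 -0.1765  0.1486] w0.0472 F [-2.5 -3.7 -0.2] j [ 0.03  0.22 -0.39  0.   -0.97 -1.7 ] tilt [-0.1 -0. ]
yang 84.6 turn rz -0.1 shift cm now [-2.67 51.79  4.83] after turn [-2.78 51.78  4.86]
```

View pics/c8.png

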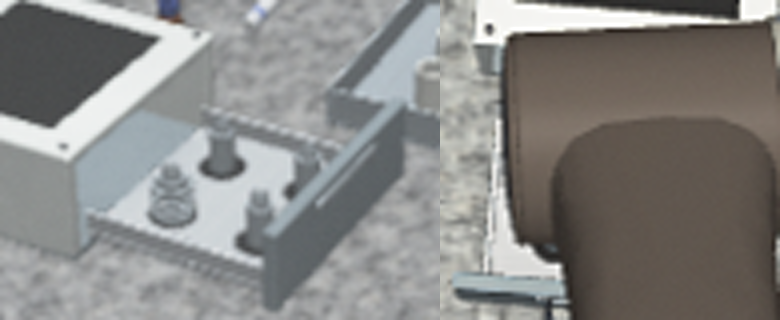

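The spring is seated on rod2 with its foot on the drawer floor, and the other three springs have not moved. Next is the one at (166.5,214.5).

```bash
python3 -m inch '[0,0,0,0,0,0,-0.2,4.8,0,0,0,0,-0.2,4.8,0,0,0,0,-0.2,4.8,0,0,0,0,-0.3,4.8,0,0,0,0]'|tail -1;python3 -m inch '[-0.3,4.8,0,0,0,0,-0.3,4.8,0,0,0,0,-0.3,4.8,0,0,0,0,-0.3,4.8,0,0,0,0,-0.3,4.8,0,0,0,0]' | tail -1;  python3 -m inch '[-0.3,4.8,1,0,0,0,0,4.6,1,0,0,0,0,0,1,0,0,0,0,0,0,0,0,0]'|tail -1; python3 go.py .5903 .337 .06 84.7
```

```text
width: 0.0472
width: 0.0468
width: 0.0471
t24.9 p [0.5931 0.353  0.1158] w0.0471 F [ 0.  -0.7 -0.8] j [ 0.82  0.47 -0.09 -0.   -1.01 -2.48] tilt [-0.2 -0.1]
yang 84.9 turn rz 0.2 shift cm now [ 0.12 -1.61  5.58] after turn [ 0.13 -1.62  5.58]
```

```bash
python3 -m inch '[0.2,-1.6,0,0,0,0,0,0,3,0,0,0,0,0,2.5,0,0,0,0,0,0,0,0,0,0,0,0,0,0,0]'|tail -1;python3 go.py .5903 .337 .0045 84.7
```

```text
width: 0.0466
t25.4 p [0.5919 0.3343 0.0646] w0.0466 F [0.8 0.6 1. ] j [ 0.8   0.5  -0.17  0.   -0.9  -2.46] tilt [ 0. -0.]
yang 84.7 turn rz -0.0 shift cm now [0.19 0.26 6.01] after turn [0.19 0.26 6.01]
```

```bash
python3 -m inch '[0.15,0.2,2,0,0,0,0,0,2,0,0,0,0,0,1.4,0,0,0,0,0,0.5,0,0,0,0,0,0,0,0,0]'|tail -4;python3 -m inch '[0,0,0,0,0,0]'|tail -1;python3 go.py .5903 .337 .0045 84.7
```

```text
tool_pos: [0.5905, 0.3372, 0.0048]
tcp_rot: [0.145, 3.138, -0.0]
ft_force: [0.3, -0.2, 0.2]
width: 0.0474
width: 0.047
t26.1 p [0.591  0.3377 0.0056] w0.0470 F [ 0.3  0.5 -0.5] j [ 0.8   0.57 -0.21  0.   -0.79 -2.47] tilt [0.1 0. ]
yang 84.7 turn rz 0.0 shift cm now [ 0.06 -0.07  0.11] after turn [ 0.06 -0.07  0.11]
```

```bash
python3 -m inch '[0.06,-0.05,0.1,0,0,0,0,0,0,0,0,0]'|tail -4;python3 -m inch '[0,0,0,0,0,0,0,0,0,0,0,0,0,0,0,0,0,0,0,0,0,0,0,0]' 1 40; python3 -m inch '[0,0,-1,0,0,0,0,0,-3,0,0,0,0,0,-4,0,0,0,0,0,-4,0,0,0,0,0,0,0,0,0]'|tail -1;python3 go.py .6064 -.0099 .13 84.7
```

```text
tool_pos: [0.5899, 0.3371, 0.0042]
tcp_rot: [0.145, 3.138, 0.001]
ft_force: [0.0, 0.0, -0.7]
width: 0.0465
time_s: 26.65
tool_pos: [0.5899, 0.337, 0.0042]
tcp_rot: [0.144, 3.138, 0.001]
ft_force: [-2.3, -0.9, 4.9]
width: 0.0314
width: 0.0314
t27.1 p [0.5927 0.339  0.1309] w0.0314 F [ 0.6  1.1 -0.4] j [ 0.81  0.44 -0.11  0.   -1.02 -2.47] tilt [0.5 0.4]
yang 84.8 turn rz 0.1 shift cm now [ -4.54 -34.62  -0.12] after turn [ -4.58 -34.62   0.09]
```

```bash
python3 -m inch '[-0.6,-4.4,0,0,0,0,-0.6,-4.4,0,0,0,0,-0.6,-4.4,0,0,0,0,-0.6,-4.4,0,0,0,0,-0.6,-4.4,0,0,0,0]'|tail -1;python3 -m inch '[-0.6,-4.4,0,0,0,0,-0.6,-4.4,0,0,0,0,-0.6,-4,0,0,0,0,0,0,0,0,0,0,0,0,0.6,0,0,0]'|tail -1;python3 -m inch '[0,0,0.5,0,0,0,0,0,0,0,0,0]'|tail -1;python3 go.py .6064 -.0099 .085 84.7
```

```text
width: 0.0315
width: 0.0315
width: 0.0313
t28.4 p [ 0.6048 -0.0132  0.1114] w0.0313 F [ 0.3  0.7 -0.7] j [ 0.3   0.35 -0.3  -0.   -0.92 -1.96] tilt [-0.1 -0. ]
yang 84.8 turn rz 0.1 shift cm now [-0.13  0.34  2.64] after turn [-0.13  0.34  2.64]
```

```bash
python3 -m inch '[-0.13,0.34,1.5,0,0,0,0,0,1.1,0,0,0,0,0,0,0,0,0,0,0,0,0,0,0]'|tail -1;python3 go.py .6064 -.0099 .055 84.7
```

```text
width: 0.0312
t28.8 p [ 0.6069 -0.0105  0.0863] w0.0312 F [0.5 0.  0.3] j [ 0.3   0.38 -0.32  0.   -0.87 -1.97] tilt [-0.1 -0. ]
yang 84.8 turn rz 0.1 shift cm now [0.05 0.06 3.13] after turn [0.05 0.06 3.13]
```

```bash
python3 -m inch '[0.04,0.06,1.5,0,0,0,0,0,0.6,0,0,0,0,0,0.6,0,0,0,0,0,0.4,0,0,0,0,0,0,0,0,0]'|tail -4;python3 -m inch '[0,0,0.3,0,0,0,0,0,0,0,0,0]'|tail -4;python3 go.py .6064 -.0099 .0282 84.7
```

```text
tool_pos: [0.6065, -0.0103, 0.0552]
tcp_rot: [-0.145, -3.138, 0.0]
ft_force: [-1.1, -0.4, -0.7]
width: 0.0316
tool_pos: [0.6067, -0.0102, 0.0525]
tcp_rot: [-0.145, -3.138, -0.0]
ft_force: [-0.5, -0.9, -0.0]
width: 0.0314
t29.4 p [ 0.6067 -0.0102  0.0525] w0.0314 F [-0.5 -0.9 -0. ] j [ 0.3   0.42 -0.36 -0.   -0.8  -1.97] tilt [-0.  0.]
yang 84.7 turn rz 0.0 shift cm now [0.03 0.03 2.43] after turn [0.03 0.03 2.43]
```

```bash
python3 -m inch '[0,0,0.8,0,0,0,0,0,0.8,0,0,0,0,0,0.5,0,0,0,0,0,0.3,0,0,0,0,0,0,0,0,0]'|tail -4;python3 -m inch '[0,0,0.05,0,0,0,0,0,0,0,0,0]'|tail -4;python3 -m inch '[0,0,0,0,0,0,0,0,0,0,0,0]' -0.1|tail -2; python3 -m inch '[0,0,-3,0,0,0,0,0,-5,0,0,0,0,0,-4,0,0,0,0,0,0,0,0,0]'|tail -1;python3 go.py .49 -.2 .15 84.7
```

```text
tool_pos: [0.6069, -0.0103, 0.0283]
tcp_rot: [0.144, 3.138, -0.0]
ft_force: [-1.2, -0.5, -0.6]
width: 0.0316
tool_pos: [0.6068, -0.0102, 0.0282]
tcp_rot: [0.145, 3.138, -0.0]
ft_force: [-0.9, -1.4, 1.2]
width: 0.032
ft_force: [0.1, -0.6, -1.1]
width: 0.047
width: 0.0468
t30.8 p [ 0.6103 -0.0097  0.1546] w0.0468 F [ 0.1  0.5 -0.7] j [ 0.3   0.31 -0.25  0.   -1.   -1.97] tilt [0.6 0.1]
yang 84.8 turn rz 0.1 shift cm now [ 10.25 -20.05   0.31] after turn [ 10.22 -20.06   0.46]
```

```bash
python3 -m inch '[1.5,-4.5,0,0,0,0,1.5,-4.5,0,0,0,0,1.5,-4.5,0,0,0,0,1.5,-4.5,0,0,0,0,0,0,0,0,0,0]' | tail -1; python3 look.py top5; python3 go.py .4716 .325 .10 84.7
```

```text
width: 0.047
41 uv 170.0 257.0 r 6.1 [0.4709 0.3253 0.014 ] [0.4711 0.3243 0.014 ]
37 uv 199.3 284.3 r 5.8 [0.3955 0.2445 0.014 ] [0.3951 0.2444 0.014 ]
t31.3 p [ 0.529  -0.1861  0.148 ] w0.0472 F [1.3 0.4 0.6] j [ 0.01  0.24 -0.36 -0.   -0.97 -1.68] tilt [-0.  0.]
yang 84.5 turn rz -0.2 shift cm now [10.62 50.32  4.81] after turn [10.43 50.36  4.8 ]
```

```bash
python3 -m inch '[1,4.6,0,0,0,0,1,4.6,0,0,0,0,1,4.6,0,0,0,0,1,4.6,0,0,0,0,1,4.6,0,0,0,0]'|tail -1;python3 -m inch '[1,4.6,0,0,0,0,1,4.6,0,0,0,0,1,4.6,0,0,0,0,1,4.6,0,0,0,0,0.9,4.6,0,0,0,0]' | tail -1;  python3 -m inch '[0.6,4.2,1,0,0,0,0,0,1.5,0,0,0,0,0,1.5,0,0,0,0,0,0,0,0,0]'|tail -1; python3 go.py .4715 .325 .06 84.7
```

```text
width: 0.0471
width: 0.0471
width: 0.047
t32.7 p [0.4704 0.3259 0.1057] w0.0470 F [0.8 0.2 0.3] j [ 0.95  0.31 -0.38 -0.   -0.89 -2.61] tilt [-0.2 -0.2]
yang 84.8 turn rz 0.1 shift cm now [-0.13 -0.07  4.57] after turn [-0.11 -0.08  4.57]
```

```bash
python3 -m inch '[0,0,2,0,0,0,0,0,2.5,0,0,0,0,0,0,0,0,0,0,0,0,0,0,0]'|tail -1;python3 go.py .4715 .325 .0045 84.7
```

```text
width: 0.0468
t33.1 p [0.4723 0.3259 0.0637] w0.0468 F [0.9 1.  0.2] j [ 0.95  0.36 -0.42  0.   -0.79 -2.61] tilt [ 0. -0.]
yang 84.7 turn rz 0.0 shift cm now [ 0.07 -0.1   5.92] after turn [ 0.07 -0.1   5.92]
```

```bash
python3 -m inch '[0.05,-0.1,2,0,0,0,0,0,2,0,0,0,0,0,1.4,0,0,0,0,0,0.5,0,0,0,0,0,0,0,0,0]'|tail -4;python3 -m inch '[0,0,0,0,0,0]'|tail -1;python3 go.py .4715 .325 .0045 84.7
```

```text
tool_pos: [0.4719, 0.3251, 0.0047]
tcp_rot: [0.145, 3.138, 0.001]
ft_force: [-0.5, 0.2, 0.2]
width: 0.0471
width: 0.047
t33.7 p [0.4721 0.3254 0.0053] w0.0470 F [-0.3 -0.3 -0.5] j [ 0.94  0.44 -0.47  0.   -0.66 -2.61] tilt [0.1 0.1]
yang 84.7 turn rz 0.0 shift cm now [ 0.06 -0.05  0.08] after turn [ 0.06 -0.05  0.08]
```

```bash
python3 -m inch '[0.05,0,0.1,0,0,0,0,0,0,0,0,0]'|tail -4;python3 -m inch '[0,0,0,0,0,0,0,0,0,0,0,0,0,0,0,0,0,0,0,0,0,0,0,0]' 1 40; python3 -m inch '[0,0,-1,0,0,0,0,0,-3,0,0,0,0,0,-4,0,0,0,0,0,-4,0,0,0,0,0,0,0,0,0]'|tail -1;python3 go.py .5414 .0682 .12 84.7
```

```text
tool_pos: [0.4712, 0.3251, 0.0037]
tcp_rot: [0.145, 3.138, 0.002]
ft_force: [-0.1, -0.6, 0.1]
width: 0.0466
time_s: 34.3
tool_pos: [0.4712, 0.3249, 0.0037]
tcp_rot: [0.144, 3.138, 0.001]
ft_force: [-1.7, -0.6, 6.1]
width: 0.0308
width: 0.031
t34.8 p [0.4735 0.3272 0.1295] w0.0310 F [-0.3  0.8 -0.5] j [ 0.95  0.28 -0.36  0.   -0.93 -2.61] tilt [0.4 0.4]
yang 84.8 turn rz 0.1 shift cm now [ -9.11 -25.19   0.82] after turn [ -9.15 -25.17   0.95]
```

```bash
python3 -m inch '[-1.52,-4.2,0,0,0,0,-1.52,-4.2,0,0,0,0,-1.52,-4.2,0,0,0,0,-1.52,-4.2,0,0,0,0,-1.52,-4.2,0,0,0,0]'|tail -1;python3 -m inch '[-1.52,-4.1,0.5,0,0,0,0,0,0.5,0,0,0,0,0,0,0,0,0,0,0,0,0,0,0]'|tail -1;python3 go.py .5414 .0682 .085 84.7
```

```text
width: 0.031
width: 0.0311
t35.7 p [0.5386 0.0667 0.1131] w0.0311 F [0.  0.2 0.8] j [ 0.48  0.25 -0.44 -0.   -0.88 -2.15] tilt [-0.  0.]
yang 84.7 turn rz 0.0 shift cm now [-0.27  0.17  2.81] after turn [-0.27  0.17  2.81]
```

```bash
python3 -m inch '[-0.22,0.17,1.5,0,0,0,0,0,1.2,0,0,0,0,0,0,0,0,0,0,0,0,0,0,0]'|tail -1;python3 go.py .5414 .0682 .055 84.7
```

```text
width: 0.0312
t36.1 p [0.5407 0.0684 0.0859] w0.0312 F [-0.1 -0.  -0.1] j [ 0.49  0.29 -0.46  0.   -0.82 -2.15] tilt [-0. -0.]
yang 84.8 turn rz 0.1 shift cm now [-0.07 -0.01  3.09] after turn [-0.07 -0.01  3.09]
```

```bash
python3 -m inch '[-0.06,0,1.5,0,0,0,0,0,0.6,0,0,0,0,0,0.6,0,0,0,0,0,0.4,0,0,0,0,0,0,0,0,0]'|tail -4;python3 -m inch '[0,0,0.3,0,0,0,0,0,0,0,0,0]'|tail -4;python3 go.py .5414 .0682 .0277 84.7
```

```text
tool_pos: [0.5414, 0.0677, 0.0547]
tcp_rot: [-0.145, -3.138, 0.001]
ft_force: [-0.5, -0.1, -0.0]
width: 0.0311
tool_pos: [0.5416, 0.0678, 0.052]
tcp_rot: [-0.145, -3.138, -0.0]
ft_force: [-0.2, -0.3, 0.7]
width: 0.0314
t36.8 p [0.5416 0.0678 0.052 ] w0.0314 F [-0.2 -0.3  0.7] j [ 0.48  0.33 -0.49 -0.   -0.74 -2.15] tilt [-0.  0.]
yang 84.7 turn rz 0.0 shift cm now [0.02 0.04 2.43] after turn [0.02 0.04 2.43]
```

```bash
python3 -m inch '[0,0,0.8,0,0,0,0,0,0.8,0,0,0,0,0,0.5,0,0,0,0,0,0.3,0,0,0,0,0,0,0,0,0]'|tail -4;python3 -m inch '[0,0,0.05,0,0,0,0,0,0,0,0,0]'|tail -4;python3 -m inch '[0,0,0,0,0,0,0,0,0,0,0,0]' -0.1|tail -2; python3 -m inch '[0,0,-3,0,0,0,0,0,-5,0,0,0,0,0,-4,0,0,0,0,0,0,0,0,0]'|tail -1
python3 -m inch '[0.8,-5,0,0,0,0,0.8,-5,0,0,0,0,0.8,-5,0,0,0,0,0.8,-5,0,0,0,0,0.8,-5,0,0,0,0]' | tail -1; python3 look.py top6; python3 go.py .3953 .2444 .10 84.7
```

```text
tool_pos: [0.5418, 0.0677, 0.0278]
tcp_rot: [-0.145, -3.138, 0.001]
ft_force: [-1.0, 0.1, -0.3]
width: 0.0309
tool_pos: [0.5417, 0.0678, 0.0276]
tcp_rot: [0.145, 3.138, -0.0]
ft_force: [-1.9, 0.3, 1.9]
width: 0.0312
ft_force: [0.4, -0.6, 0.4]
width: 0.0468
width: 0.047
width: 0.0469
37 uv 198.9 284.7 r 6.1 [0.3943 0.2454 0.014 ] [0.3952 0.2445 0.014 ]
t38.6 p [ 0.4762 -0.1809  0.1471] w0.0469 F [ 0.  -4.4  0.6] j [ 0.02  0.16 -0.47  0.   -0.95 -1.69] tilt [-0.1 -0. ]
yang 84.6 turn rz -0.1 shift cm now [12.08 41.57  4.7 ] after turn [11.98 41.6   4.71]
```

```bash
python3 -m inch '[0,0,0,0,0,0,0.8,4.8,0,0,0,0,0.9,4.8,0,0,0,0,1.1,4.8,0,0,0,0,1.2,4.8,0,0,0,0]'|tail -1;python3 -m inch '[1.5,4.8,0,0,0,0,1.6,4.8,0,0,0,0,1.6,4.8,0,0,0,0,1.6,4.8,0,0,0,0,1.6,4.8,0,0,0,0]' | tail -1;  python3 -m inch '[0,0,1,0,0,0,0,0,1.5,0,0,0,0,0,1.5,0,0,0,0,0,0,0,0,0]'|tail -1; python3 go.py .395 .2445 .06 84.7
```

```text
width: 0.047
width: 0.0468
width: 0.047
t40.0 p [0.3999 0.2638 0.1056] w0.0470 F [-0.  -0.1  0.1] j [ 0.99  0.17 -0.58 -0.   -0.83 -2.66] tilt [-0.1 -0.2]
yang 84.8 turn rz 0.1 shift cm now [ 0.3  -1.95  4.57] after turn [ 0.31 -1.97  4.56]
```

```bash
python3 -m inch '[0.45,-1.95,0,0,0,0,0,0,2,0,0,0,0,0,2.4,0,0,0,0,0,0,0,0,0,0,0,0,0,0,0]'|tail -1;python3 go.py .395 .2445 .0045 84.7
```

```text
width: 0.047
t40.5 p [0.3953 0.2454 0.0641] w0.0470 F [0.2 0.2 0.3] j [ 0.98  0.2  -0.66  0.   -0.71 -2.64] tilt [-0. -0.]
yang 84.7 turn rz 0.0 shift cm now [ 0.02 -0.09  5.96] after turn [ 0.02 -0.09  5.96]
```

```bash
python3 -m inch '[0,-0.1,2,0,0,0,0,0,2,0,0,0,0,0,1.5,0,0,0,0,0,0.5,0,0,0,0,0,0,0,0,0]'|tail -4;python3 -m inch '[0,0,0,0,0,0]'|tail -1;python3 go.py .395 .2445 .004 84.7
```

```text
tool_pos: [0.3954, 0.2446, 0.004]
tcp_rot: [0.144, 3.138, -0.0]
ft_force: [-0.5, -0.2, 0.7]
width: 0.0469
width: 0.0467
t41.1 p [0.3956 0.2449 0.0046] w0.0467 F [-0.4 -0.4  0.4] j [ 0.98  0.3  -0.71  0.   -0.55 -2.64] tilt [0.1 0.1]
yang 84.7 turn rz 0.0 shift cm now [ 0.06 -0.05  0.06] after turn [ 0.06 -0.05  0.06]
```

```bash
python3 -m inch '[0.05,0,0.05,0,0,0,0,0,0,0,0,0]'|tail -4;python3 -m inch '[0,0,0,0,0,0,0,0,0,0,0,0,0,0,0,0,0,0,0,0,0,0,0,0]' 1 40; python3 -m inch '[0,0,-1,0,0,0,0,0,-3,0,0,0,0,0,-4,0,0,0,0,0,-4,0,0,0,0,0,0,0,0,0]'|tail -1;python3 go.py .5347 -.0035 .12 84.7
```

```text
tool_pos: [0.3948, 0.2446, 0.0037]
tcp_rot: [0.145, 3.138, 0.002]
ft_force: [-0.3, 0.2, 1.1]
width: 0.0472
time_s: 41.75
tool_pos: [0.3948, 0.2445, 0.0036]
tcp_rot: [0.145, 3.138, 0.001]
ft_force: [-2.3, -0.0, 7.2]
width: 0.0315
width: 0.0309
t42.2 p [0.3968 0.2466 0.1289] w0.0309 F [-0.1  0.9 -0.9] j [ 0.98  0.11 -0.58  0.   -0.87 -2.64] tilt [0.4 0.4]
yang 84.8 turn rz 0.1 shift cm now [-16.01 -23.66   0.8 ] after turn [-16.04 -23.63   0.89]
```

```bash
python3 -m inch '[-2.68,-3.95,0,0,0,0,-2.68,-3.95,0,0,0,0,-2.68,-3.95,0,0,0,0,-2.68,-3.95,0,0,0,0,-2.68,-3.95,0,0,0,0]'|tail -1;python3 -m inch '[-2.68,-3.9,0.5,0,0,0,0,0,0.5,0,0,0,0,0,0,0,0,0,0,0,0,0,0,0]'|tail -1;python3 go.py .5347 -.0035 .085 84.7
```

```text
width: 0.0308
width: 0.0315
t43.1 p [ 0.5324 -0.0059  0.1131] w0.0315 F [-0.4  0.  -0.8] j [ 0.36  0.24 -0.46 -0.   -0.88 -2.02] tilt [-0. -0.]
yang 84.7 turn rz 0.0 shift cm now [-0.21  0.26  2.81] after turn [-0.21  0.26  2.81]
```

```bash
python3 -m inch '[-0.18,0.26,1.5,0,0,0,0,0,1.2,0,0,0,0,0,0,0,0,0,0,0,0,0,0,0]'|tail -1;python3 go.py .5347 -.0035 .055 84.7
```

```text
width: 0.0313
t43.5 p [ 0.5347 -0.0031  0.0861] w0.0313 F [ 0.1  0.  -0.7] j [ 0.36  0.27 -0.48  0.   -0.81 -2.02] tilt [-0. -0.]
yang 84.8 turn rz 0.1 shift cm now [-0.01 -0.04  3.11] after turn [-0.01 -0.04  3.11]
```

```bash
python3 -m inch '[0,-0.02,1.5,0,0,0,0,0,0.6,0,0,0,0,0,0.6,0,0,0,0,0,0.4,0,0,0,0,0,0,0,0,0]'|tail -4;python3 -m inch '[0,0,0.3,0,0,0,0,0,0,0,0,0]'|tail -4;python3 go.py .5347 -.0035 .0276 84.7
```

```text
tool_pos: [0.5348, -0.0039, 0.0547]
tcp_rot: [-0.145, -3.138, 0.0]
ft_force: [0.2, -0.1, -0.5]
width: 0.0311
tool_pos: [0.5349, -0.0039, 0.0519]
tcp_rot: [-0.145, -3.138, 0.0]
ft_force: [-0.7, -0.4, -0.2]
width: 0.031
t44.2 p [ 0.5349 -0.0039  0.0519] w0.0310 F [-0.7 -0.4 -0.2] j [ 0.36  0.32 -0.52 -0.   -0.73 -2.02] tilt [-0. -0.]
yang 84.7 turn rz 0.0 shift cm now [0.02 0.04 2.43] after turn [0.02 0.04 2.43]
```

```bash
python3 -m inch '[0,0,0.8,0,0,0,0,0,0.8,0,0,0,0,0,0.5,0,0,0,0,0,0.3,0,0,0,0,0,0,0,0,0]'|tail -4;python3 -m inch '[0,0,0.05,0,0,0,0,0,0,0,0,0]'|tail -4;python3 -m inch '[0,0,0,0,0,0,0,0,0,0,0,0]' -0.1|tail -2; python3 -m inch '[0,0,-3,0,0,0,0,0,-5,0,0,0,0,0,-5,0,0,0,0,0,0,0,0,0]'|tail -1
python3 -m inch '[0,-4.5,0,0,0,0,1,-4.5,0,0,0,0,2,-4.5,0,0,0,0,2,-4.5,0,0,0,0,0,0,0,0,0,0]' 1| tail -1; python3 go.py .44 .041 .05 84.7
python3 - <<'E'
from h import *
s=arm.camera("scene")[:,:,::-1]; t=arm.camera("top")[:,:,::-1]
cv2.imwrite("pics/c9.png",np.hstack([crop(s,215,145,120,100,3),crop(t,120,190,140,100,3)]))
E
```

```text
tool_pos: [0.5352, -0.0039, 0.0278]
tcp_rot: [0.144, 3.138, -0.0]
ft_force: [1.1, 0.7, -1.5]
width: 0.0309
tool_pos: [0.5352, -0.0039, 0.0277]
tcp_rot: [0.145, 3.138, 0.0]
ft_force: [0.9, 0.4, 3.1]
width: 0.0309
ft_force: [0.1, -0.4, 0.4]
width: 0.047
width: 0.0472
width: 0.0
t46.0 p [ 0.4652 -0.1818  0.1572] w0.0000 F [-0.8  0.3 -0.1] j [ 0.02  0.14 -0.47 -0.   -0.97 -1.69] tilt [-0.1  0. ]
yang 84.4 turn rz -0.3 shift cm now [ 4.64 21.93 10.73] after turn [ 4.56 21.95 10.72]
```

View pics/c9.png

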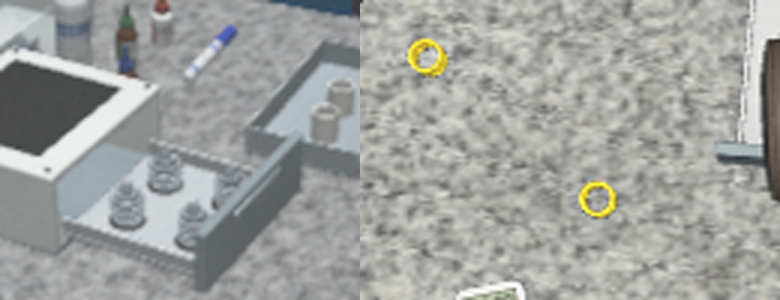

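All four springs are down on their rods and no grey spring is left on the bench; the yellow ones are untouched. Now to close the drawer.

```bash
python3 -m inch '[1,4.4,0,0,0,0,1,4.4,0,0,0,0,1,4.4,0,0,0,0,0.8,4.4,0,0,0,0,0.8,4.4,0,0,0,0]'|tail -1;python3 -m inch '[0,0,0,0,0,0,0,0,3,0,0,0,0,0,3,0,0,0,0,0,0,0,0,0]'|tail -1; python3 go.py .445 .041 .05 84.7
```

```text
width: 0.0002
width: 0.0001
t47.0 p [0.4407 0.0447 0.0946] w0.0001 F [-0.3  0.7  2. ] j [ 0.55  0.12 -0.66 -0.   -0.79 -2.21] tilt [-0.3 -0.1]
yang 84.8 turn rz 0.1 shift cm now [-0.48 -0.31  4.46] after turn [-0.46 -0.32  4.46]
```

```bash
python3 -m inch '[0,-0.3,2.5,0,0,0,0,0,2,0,0,0,0,0,0,0,0,0]'|tail -1;python3 -m inch '[-1.5,0,0,0,0,0,-1.5,0,0,0,0,0,-1,0,0,0,0,0,-1,0,0,0,0,0,0,0,0,0,0,0]'|tail -4; python3 -m inch '[-1,0,0,0,0,0,-1,0,0,0,0,0,-1,0,0,0,0,0,-1,0,0,0,0,0,-1,0,0,0,0,0]'|tail -4;python3 go.py .51 .036 .05 84.7
```

```text
width: -0.0001
tool_pos: [0.4941, 0.0375, 0.0532]
tcp_rot: [0.145, 3.137, 0.001]
ft_force: [-0.5, -0.3, 0.1]
width: 0.0001
tool_pos: [0.543, 0.0323, 0.0523]
tcp_rot: [-0.145, -3.138, 0.001]
ft_force: [-3.2, -1.3, 2.4]
width: 0.0003
t48.4 p [0.543  0.0323 0.0523] w0.0003 F [-3.2 -1.3  2.4] j [ 0.42  0.33 -0.5   0.   -0.74 -2.08] tilt [-0. -0.]
yang 84.7 turn rz 0.0 shift cm now [3.32 0.07 0.24] after turn [3.32 0.07 0.23]
```

```bash
python3 -m inch '[-1,0,0,0,0,0,-1,0,0,0,0,0,-1,0,0,0,0,0,-1,0,0,0,0,0,-1,0,0,0,0,0]'|tail -4; python3 -m inch '[-1,0,0,0,0,0,-1,0,0,0,0,0,0,0,0,0,0,0]'|tail -4;python3 go.py .64 .025 .05 84.7
python3 - <<'E'
from h import *
s=arm.camera("scene")[:,:,::-1]; t=arm.camera("top")[:,:,::-1]
cv2.imwrite("pics/top7.png",t);cv2.imwrite("pics/c10.png",np.hstack([crop(s,180,145,130,100,3),crop(t,225,110,110,100,3)]))
E
```

```text
tool_pos: [0.5927, 0.0278, 0.0523]
tcp_rot: [-0.145, -3.138, 0.0]
ft_force: [-3.1, -2.3, 0.4]
width: -0.0002
tool_pos: [0.6144, 0.0265, 0.0527]
tcp_rot: [0.145, 3.136, 0.001]
ft_force: [0.5, 0.4, 0.0]
width: 0.0006
t49.1 p [0.6144 0.0265 0.0527] w0.0006 F [0.5 0.4 0. ] j [ 0.36  0.43 -0.34  0.   -0.8  -2.02] tilt [0.1 0. ]
yang 84.7 turn rz 0.0 shift cm now [-2.56  0.08  0.28] after turn [-2.56  0.09  0.27]
```

View pics/c10.png

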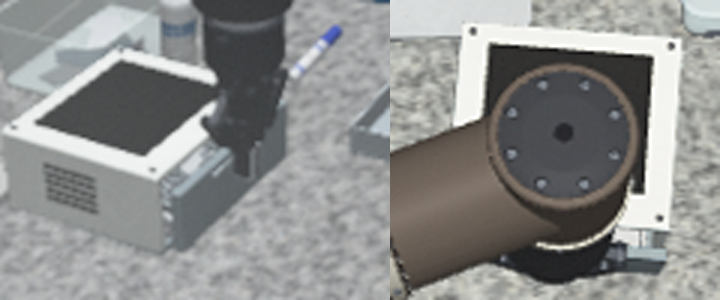

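The drawer is nearly shut, with about 2–3 cm left open at crop (175,190) and little force. I'll push on through the detent.

```bash
for i in 1; do python3 -m inch '[-0.6,0,0,0,0,0,-0.5,0,0,0,0,0,-0.5,0,0,0,0,0]'|tail -4; done; python3 -m inch '[-0.4,0,0,0,0,0,0,0,0,0,0,0]'|tail -4;python3 -m inch '[-0.4,0,0,0,0,0,0,0,0,0,0,0]'|tail -4;python3 -m inch '[-0.3,0,0,0,0,0,0,0,0,0,0,0]'|tail -4
```

```text
tool_pos: [0.6251, 0.025, 0.0524]
tcp_rot: [-0.145, -3.133, 0.0]
ft_force: [-6.0, 0.2, 1.6]
width: -0.0
tool_pos: [0.6276, 0.0244, 0.052]
tcp_rot: [-0.145, -3.131, 0.001]
ft_force: [-15.8, 3.5, 10.7]
width: -0.0001
tool_pos: [0.6275, 0.024, 0.0516]
tcp_rot: [-0.146, -3.124, 0.002]
ft_force: [-29.7, 8.5, 19.1]
width: 0.0004
tool_pos: [0.6275, 0.0238, 0.0514]
tcp_rot: [-0.146, -3.119, 0.003]
ft_force: [-40.5, 12.3, 26.5]
width: -0.0003
```

Force is rising at a hard stop, so I'll back off and look.

```bash
python3 -m inch '[1,0,0,0,0,0,2,0,0,0,0,0,0,0,0,0,0,0]'|tail -4; python3 -m inch '[2,0,0,0,0,0,3,0,-3,0,0,0,0,-3,-4,0,0,0,0,-5,-4,0,0,0,0,-5,0,0,0,0]'|tail -1;python3 -m inch '[0,-5,0,0,0,0,0,-5,0,0,0,0,0,0,0,0,0,0]'|tail -1;python3 go.py
python3 - <<'E'
from h import *
s=arm.camera("scene")[:,:,::-1]; t=arm.camera("top")[:,:,::-1]
cv2.imwrite("pics/top8.png",t);cv2.imwrite("pics/scene8.png",s);cv2.imwrite("pics/c11.png",np.hstack([crop(s,180,145,130,100,3),crop(t,225,110,110,100,3)]))
E
```

```text
tool_pos: [0.6076, 0.0269, 0.053]
tcp_rot: [0.144, 3.138, 0.001]
ft_force: [1.2, 0.0, 0.5]
width: -0.0
width: 0.0001
width: -0.0001
t51.2 p [ 0.5388 -0.1919  0.1542] w-0.0001 F [-1.2  0.8 -1.4] j [ 0.    0.25 -0.33  0.   -0.99 -1.67] tilt [ 0.1 -0. ]
```

View pics/c11.png

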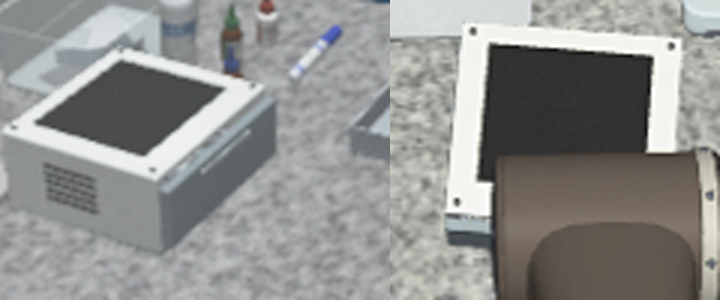

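Run:
```python
from h import *
t=cv2.imread("pics/top8.png");print(t[176:196,248:256].min(axis=2).mean(axis=1).round(0))
u=251.5
a=onz("top",(u,180.7),.095)
for v in(184.5,185,185.7,186.5):print(v,(onz("top",(u,v),.084)-a)[0])
s=cv2.imread("pics/scene8.png")
cv2.imwrite("pics/c12.png",np.hstack([crop(s,270,150,100,75,4),crop(s,185,170,95,75,4)]))
```

```text
[236. 232. 238. 242. 242. 198. 150. 162. 171. 173. 165.  81.  71.  72.
  71.  76. 132. 179. 182. 181.]
184.5 -0.00770000000000004
185 -0.009099999999999997
185.7 -0.01100000000000001
186.5 -0.01319999999999999
```

View pics/c12.png

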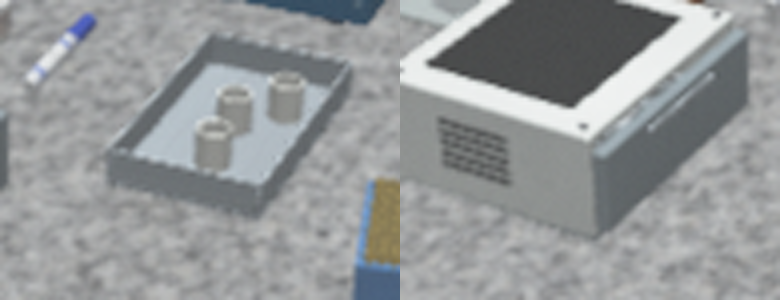

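```bash
python3 -c "
from station import arm
print(arm.close_job())"
```

```text
the job is handed in; nothing more can be done
None
```

The job is done and handed in after about 51 s of robot time, but the final push on the drawer went harder than I meant.

- **Sleeves:** There were three, on rod0, rod2 and rod3. All three stand upright in the steel tray.
- **Springs:** All four bare-steel springs went over their own rods without snagging. Each reached the same height above the drawer floor as it had above the bench when picked up. The camera showed all four on their rods before I closed the drawer.
- **Other things:** I never reached for the yellow look-alikes, and they were still in place before I closed the drawer. The marker pen and dropper looked undisturbed in the last pictures. None of the springs was seen to have been knocked aside.
- **Drawer:** I pushed it past the detent to a hard stop. After I backed off, the top view put the panel's outer edge about 13 mm in front of the cabinet face. Only the 12 mm panel itself should show, so it is home to within the measuring error. It did not spring back, but the click itself could not be observed.
- **Force on the final push:** I kept pushing against the stop a few millimetres too long. The wrist force reached about 50 N in all, 40 N of it along the push. That is well under the 120 N wrist limit. Only the shut fingertips should have been touching, so the 40 N limit on the arm and gripper body should not apply. I did not separately confirm that the body was clear.

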